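# Reseat the die collar of a clay extruder

## Task

Lever the clear hood of the clay extruder open with the blade of the palette knife, until it falls right back, and lay the knife back down flat on the table. Then turn the extruder's knurled collar until its hidden keyways drop over the pins, and push it fully home against its spring. Finish while still holding it pushed home, with the hood open and everything else on the table left where it was.

Things in the scene. Friction and masses are not known exactly. Their poses are not given: they have to be found in the camera images.
- press: The clay extruder: a fixed low grey housing, 154 mm long (x -74 to 80 mm), 112 mm wide, top 40 mm above the table; a round motor (up to 69 mm high) stands out from y = -56 to -131 mm. Origin on the table under the vertical axis of spigot and collar; z up; -x is the front (hood's lip), +x the rear (hinge).
- hinge (a point): Middle of the hood's hinge axis, 75 mm behind the collar's axis (+x of the extruder) and 48 mm above the table; the hinge axis runs along the extruder's y.
- cover (a joint): Hinge angle of the clear plastic hood (80 g) over the collar: 0 shut, 1.9 fully back; it swings up and to the rear. It falls shut if let go below about 1 rad and falls open by itself beyond 1.1 rad; 0.5 N at the lip lifts it. 129 mm long from hinge to the outside of its 3 mm front wall, 96 mm wide, top 108 mm above the table.
- cover_lip (a point): Middle of the front lower edge of the hood's lip, 72 mm in front of the collar's axis when shut. The lip is a white flange 18 mm deep, 96 mm wide, 3 mm thick at the foot of the front wall; shut, its underside is 48 mm above the table, an 8 mm gap over the housing. A level blade put 24 to 30 mm past the lip's edge and then raised on the hood's arc clears the collar.
- collar: Round steel die collar, 40 mm high, loose on the upright spigot, free to turn and slide. Knurled head 50 mm in diameter (top 14 mm), skirt below 48 mm. 0.08 to 0.17 kg. Origin at the centre of its underside, z up. As found it floats on a spring, underside 63 mm above the table; pushed down 3 mm it meets the pins; fully home its underside is at 48 mm.
- spigot (a point): Centre of the top of the fixed spigot, 72 mm above the table, inside the collar. It has three hidden pins 120 degrees apart, the collar three hidden keyways; nothing outside shows their angle. Lightly pushed and turned at most 120 degrees (either way), the collar drops over the pins (within 0.15 rad of true). Its spring pushes up with 4 N as found, 8.5 N at home, and lifts it if let go.
- knife: Palette knife lying flat on the table, 0.04 to 0.085 kg. Origin at the middle of the handle, on its underside; x runs to the blade tip, z up. Wooden handle 100 mm long (x from -50 to 50 mm), 20 mm wide, 16 mm high; steel blade 85 mm long, 16 mm wide, 2 mm thick, its middle 8 mm above the underside. Centre of mass at about x = 27 mm.
- knife_tip (a point): Tip of the blade, 135 mm from the knife's origin along its x, 8 mm above the underside.
- tube: White glue bottle, upright, 42 mm wide, 130 mm high; origin at its foot. Leave alone.
- tin: Low round tin, 38 mm wide, 16 mm high; origin at its underside. Leave alone.
- cutter: Thin steel ring cutter, 44 mm wide, 20 mm high; origin at its underside. Leave alone.
- pliers: Pliers lying flat, about 160 mm long, 12 mm high; origin under the pivot. Leave alone.
- jar: Glass jar with a white lid, 60 mm wide, 65 mm high; origin at its foot. Leave alone.
- reel: Flat wire reel, 56 mm wide, 32 mm high; origin at its underside. Leave alone.

How it is judged:
By the outcome, as a careful person would: the job done as asked, in the order asked, and still so for the second after the job is handed in, while the arm keeps its last pose, push and grip.
It also fails if it takes over 58 s, if anything falls off the work surface, if the arm or the gripper's body presses on something with over 40 N, if the wrist force passes 120 N, or if a joint passes its speed limit or range.

## Robot

A 7-joint arm with a two-finger parallel gripper is mounted at the origin on the work surface. World frame = base frame: x ahead of the robot, y to its left, z up, the work surface at z = 0. Lengths are in m, angles in rad, forces in N, time in s.
With the tool pointing down it reaches from about 0.4 to 0.9 m from the base axis. Payload 5.5 kg.
Tool frame: the origin (TCP) lies between the finger pads; the fingertips stand arm.finger_overhang ahead of it and the grasp point (between the pads) lies 8 mm behind it (arm.finger_overhang is the distance from the TCP to the fingertips, in m); z points along the fingers, y is the direction in which the jaws open and shut (so a half turn about z gives the same grasp; the last joint's range is limited). The gripper opens to 85 mm and grips with 20 to 120 N. Pads are 22 mm wide; open, the fingers measure 114 mm over their backs; the gripper's body (76 mm by 85 mm) begins 54 mm behind the grasp point. The pads swing forward as they close: fully open they stand 13 mm farther back than shut.
Start: joints at [1.413, 0.501, -0.427, 1.55, 0.221, 1.138, -0.21], TCP at [0.266, -0.593, 0.242] pointing down, gripper open.
Joint ranges: [-2.88, 2.88], [-0.31, 2.03], [-1.54, 1.56], [0.2, 2.42], [-1.41, 4.55], [0.19, 2.02], [-2.57, 2.57]. Speed limits (rad/s): [2.57, 2.57, 3.14, 3.14, 3.14, 3.14, 3.14].

## Interface

Orientations are given as a unit quaternion [x, y, z, w].
In Python, from cell import arm gives the robot as it stands. Calls block until the motion is done:
- arm.move_pose(position, orientation): joint-space move of the TCP to a pose.
- arm.move_straight(position, ori=None, max_speed=0.15): straight line of the TCP; ori=None keeps the orientation; max_speed is the mean speed in m/s.
- arm.move_joints(angles): joint-space move.
- arm.move_gripper(opening, newtons=None): finger opening in m; newtons is the grip in N (None keeps the last); returns when the fingers have stopped.
- arm.hold(seconds).
- arm.ik(position, orientation): joint angles nearest the present ones, or None.
- arm.read_camera(name): name is "side" or "top"; returns the picture (480x640x3 uint8, red, green, blue); there is no depth.
- arm.camera_params(name): a dict with "camera_matrix" (3x3 intrinsics, pixels), "rvec" (rotation vector, rad) and "tvec" (3), from world to camera coordinates, as OpenCV has them. Camera axes: x right, y down, z forward; pixel columns grow to the right and rows downward; lengths in m; the calibration is good to about 2 mm. A picture is of the moment at which its call begins. camera_params takes no time and is no camera call.
A pose or a line that the arm cannot do raises arm.PlanningError and nothing moves.
- arm.finish_job(): hands the job in, once; it reports no verdict.
Readings, each from a call of its own:
- arm.read_t(): time.
- arm.read_q(): joint angles.
- arm.read_joint_vel(): joint speeds.
- arm.read_tau(): joint torques, N m.
- arm.read_tool_pos(): TCP position.
- arm.read_eef_rot(): TCP orientation.
- arm.read_ft_force(): force on the tool from outside, world axes, zero at the start.
- arm.read_ft_torque(): the same for the moment, N m.
- arm.read_width(): finger opening in m.
Only numpy, scipy, OpenCV 4.12 (cv2) and the standard library are available. Lean on these libraries where they do the work, as an engineer would, in place of code of your own. Each camera call takes 0.05 s, during which the arm holds its last target.

## Working session

There is one attempt and no reset: what is moved stays moved. The work goes in short steps, each a Python script; the robot and the scene stay as the last script left them, time stands still between calls to the robot, and variables do not carry over. Pictures are saved under pics/ and viewed, and the job is handed in when it is done.

```bash
ls; mkdir -p pics; python3 - <<'E'
from cell import arm
import cv2
for n in("side","top"):
    im=arm.read_camera(n); cv2.imwrite(f"pics/{n}0.png",im[:,:,::-1]); print(n,arm.camera_params(n))
print(arm.read_t(),arm.finger_overhang,arm.read_tool_pos(),arm.read_eef_rot(),arm.read_width())
E
```

```text
pics
side {'camera_matrix': array([[622.16689546,   0.        , 328.68010635],
       [  0.        , 622.16689546, 235.371322  ],
       [  0.        ,   0.        ,   1.        ]]), 'rvec': array([ 0.99569934, -2.45667093,  1.0555587 ]), 'tvec': array([0.3930141 , 0.33427908, 1.1026292 ])}
top {'camera_matrix': array([[524.16717026,   0.        , 323.82561907],
       [  0.        , 524.16717026, 231.8591622 ],
       [  0.        ,   0.        ,   1.        ]]), 'rvec': array([ 2.11754085, -2.1722952 ,  0.12246307]), 'tvec': array([-2.16110375e-04,  5.68987432e-01,  1.18095477e+00])}
0.1 0.011 [ 0.26524672 -0.5927803   0.2413691 ] [ 9.77947993e-01  2.08846802e-01 -1.33654224e-04 -8.47240850e-04] 0.0856230626985512
```

View pics/side0.png

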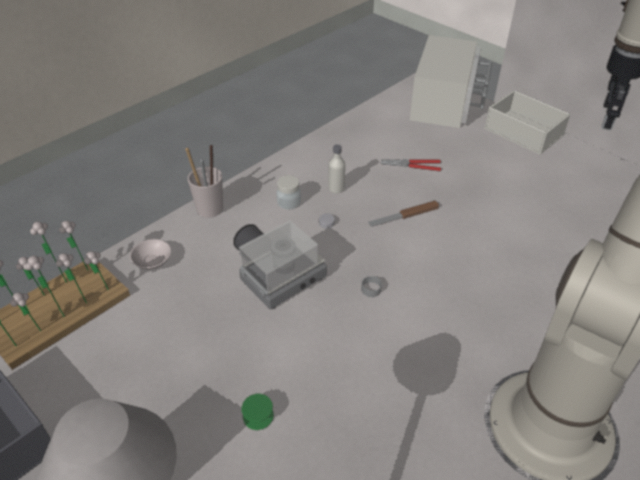

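View pics/top0.png

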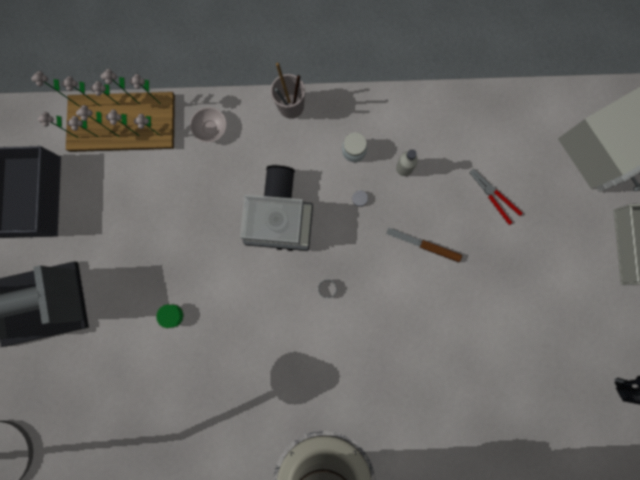

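```bash
cat > h.py <<'E'
import numpy as np,cv2
from scipy.spatial.transform import Rotation as R
from cell import arm
P={n:arm.camera_params(n) for n in("side","top")}
def proj(n,X):
    p=P[n];return cv2.projectPoints(np.array(X,float).reshape(-1,3),p["rvec"],p["tvec"],p["camera_matrix"],None)[0].reshape(-1,2)
def back(n,uv,z):
    p=P[n];Rm=cv2.Rodrigues(p["rvec"])[0];c=-Rm.T@p["tvec"]
    d=Rm.T@np.linalg.inv(p["camera_matrix"])@np.array([uv[0],uv[1],1.])
    return c+d*(z-c[2])/d[2]
def crop(n,u0,v0,w,h,s,out,pts=None,im=None):
    if im is None: im=arm.read_camera(n)
    im=im[:,:,::-1]
    c=cv2.resize(im[v0:v0+h,u0:u0+w],None,fx=s,fy=s,interpolation=cv2.INTER_CUBIC)
    c=np.ascontiguousarray(c)
    if pts is not None:
        for (u,v) in proj(n,pts): cv2.circle(c,(int((u-u0+.5)*s),int((v-v0+.5)*s)),2,(0,0,255),-1)
    cv2.imwrite(out,c)
E
python3 - <<'E'
from h import *
t=cv2.imread("pics/top0.png")[:,:,::-1];s=cv2.imread("pics/side0.png")[:,:,::-1]
crop("top",225,150,133,110,6,"pics/t_press.png",im=t)
crop("top",380,215,100,60,8,"pics/t_knife.png",im=t)
crop("side",225,210,133,100,6,"pics/s_press.png",im=s)
crop("side",360,190,100,50,8,"pics/s_knife.png",im=s)
E
```

```text
(no output)
```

View pics/t_press.png

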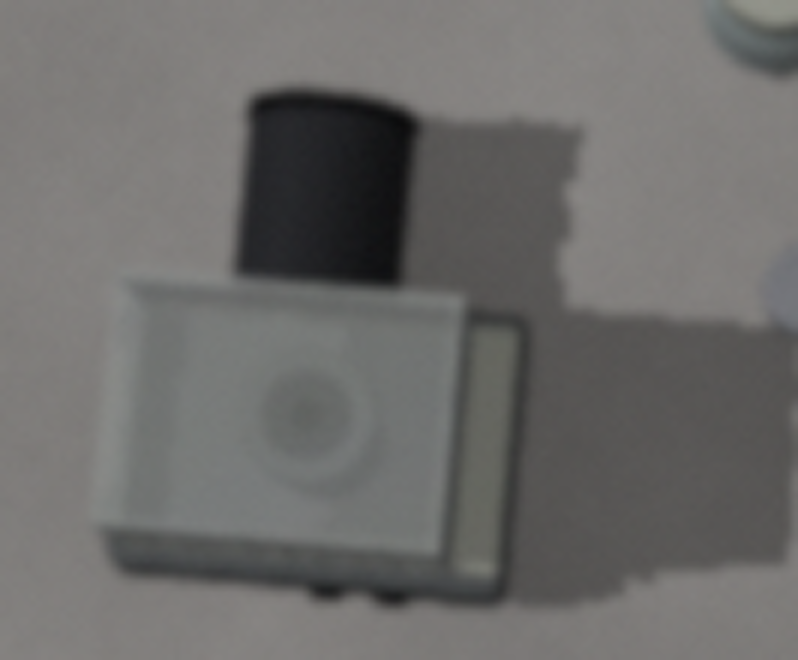

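View pics/t_knife.png

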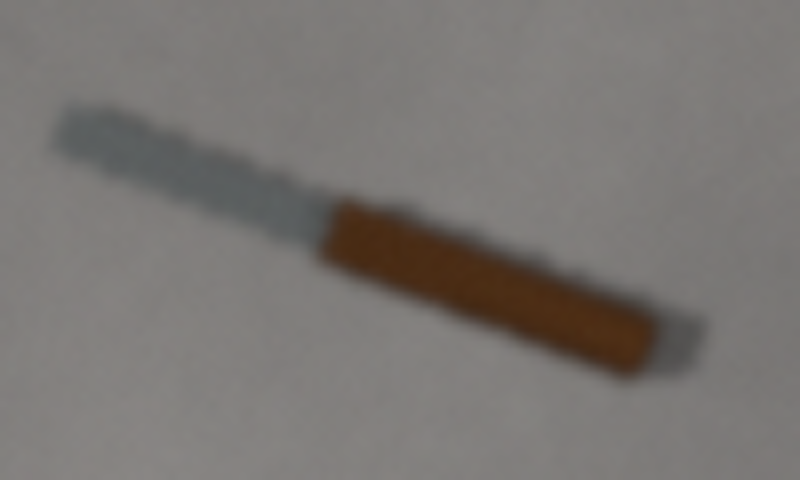

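View pics/s_press.png

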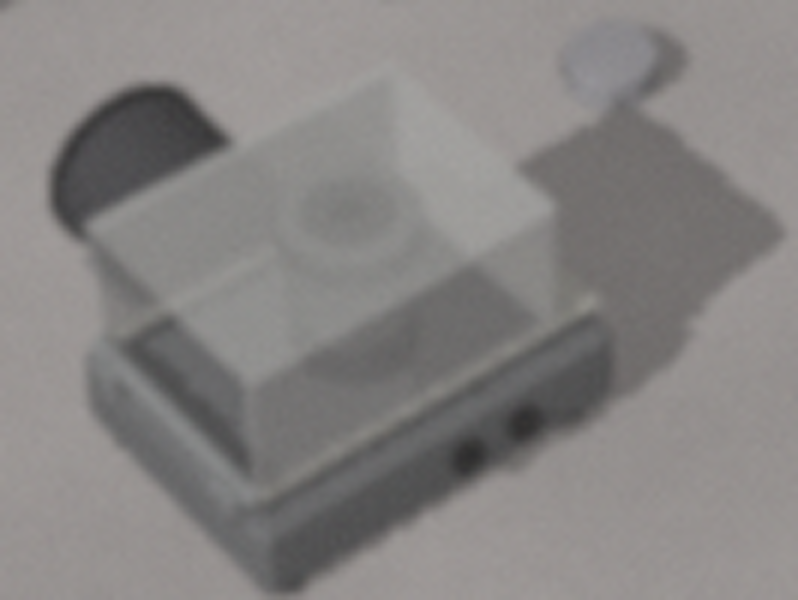

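View pics/s_knife.png

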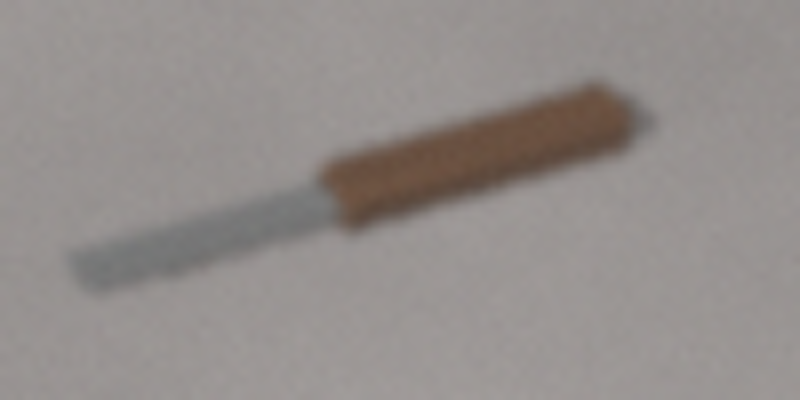

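```bash
cat > fit.py <<'E'
from h import *
from scipy.optimize import least_squares
def px(z,u0,v0,s): return np.array([(z[0]+.5)/s-.5+u0,(z[1]+.5)/s-.5+v0])
def T(p,X):
    c,s=np.cos(p[2]),np.sin(p[2]);X=np.array(X,float)
    return np.c_[p[0]+c*X[:,0]-s*X[:,1],p[1]+s*X[:,0]+c*X[:,1],X[:,2]]
E
python3 - <<'E'
from fit import *
c0=back("top",px((310,415),225,150,6),.10);print(c0)
# hood corners -> world roughly
for z in[(466,293),(440,555),(130,282),(95,525)]: print("t",back("top",px(z,225,150,6),.108))
for z in[(100,225),(397,68),(553,212),(250,382)]: print("s",back("side",px(z,225,210,6),.108))
for z in[(60,130),(650,345),(632,378),(345,203)]: print("kt",back("top",px(z,380,215,8),.012))
for z in[(85,272),(610,88),(632,148),(330,165)]: print("ks",back("side",px(z,360,190,8),.012))
E
```

```text
[0.59260745 0.08892084 0.1       ]
t [0.63521022 0.02997511 0.108     ]
t [0.53842715 0.04128017 0.108     ]
t [0.64282332 0.15399342 0.108     ]
t [0.55278952 0.16725247 0.108     ]
s [0.64177396 0.15772075 0.108     ]
s [0.62721671 0.03290875 0.108     ]
s [0.53654518 0.04590567 0.108     ]
s [0.55149205 0.17070259 0.108     ]
kt [ 0.57065473 -0.16413977  0.012     ]
kt [ 0.5024472  -0.33419146  0.012     ]
kt [ 0.49290431 -0.32837956  0.012     ]
kt [ 0.54669138 -0.24713185  0.012     ]
ks [ 0.56613752 -0.16153818  0.012     ]
ks [ 0.50615538 -0.33679911  0.012     ]
ks [ 0.48455493 -0.31895945  0.012     ]
ks [ 0.54482617 -0.24896115  0.012     ]
```

```bash
python3 - <<'E'
from fit import *
H=[(-54,-48,108),(-54,48,108),(75,-48,108),(75,48,108)]
H=np.array(H)/1000
tz=[(466,293),(440,555),(130,282),(95,525)]; sz=[(397,68),(553,212),(100,225),(250,382)]
tp=np.array([px(z,225,150,6) for z in tz]);sp=np.array([px(z,225,210,6) for z in sz])
def f(p,which=(1,1)):
    r=[]
    if which[0]: r.append((proj("top",T(p,H))-tp).ravel())
    if which[1]: r.append((proj("side",T(p,H))-sp).ravel())
    return np.concatenate(r)
for w in[(1,1),(1,0),(0,1)]:
    s=least_squares(f,[.59,.09,1.455],kwargs=dict(which=w),loss='soft_l1');print(w,s.x,s.fun.round(1))
    if w==(1,1): p=s.x
# knife fit
K=np.array([(135,0,8),(-50,-10,16),(-50,10,16),(50,10,16),(50,-10,16)])/1000
kt=np.array([px(z,380,215,8) for z in[(58,132),(632,378),(657,300),(343,198),(320,258)]])
# (tip mid)
def fk(q): return (proj("top",T(q,K[:]))-kt[[0,2,1,4,3]] ).ravel()
def fk2(q): return (proj("top",T(q,K[:]))-kt[[0,1,2,3,4]] ).ravel()
for g in(fk,fk2):
    s=least_squares(g,[.52,-.29,1.2],loss='soft_l1');print('knife',s.x,s.fun.round(1),s.cost)
    if g is fk: q=s.x
    else: q=s.x if s.cost<5 else q
ks=np.array([px(z,360,190,8) for z in[(85,272),(600,85),(630,120),(350,205),(325,165)]])
print(proj("side",T(q,K)).round(1),ks.round(1))
t=cv2.imread("pics/top0.png")[:,:,::-1];s=cv2.imread("pics/side0.png")[:,:,::-1]
L=[];
def seg(a,b): 
    for k in np.linspace(0,1,9): L.append(np.array(a)+(np.array(b)-a)*k)
def rect(x0,x1,y0,y1,z):
    c=[(x0,y0,z),(x1,y0,z),(x1,y1,z),(x0,y1,z)]
    for i in range(4): seg(np.array(c[i])/1000,np.array(c[(i+1)%4])/1000)
rect(-54,75,-48,48,108);rect(-72,-54,-48,48,49);rect(-74,80,-56,56,40)
for a in np.linspace(0,6.28,24): L.append((.025*np.cos(a),.025*np.sin(a),.103))
W=T(p,L)
crop("top",225,150,133,110,6,"pics/t_press1.png",W,t);crop("side",225,210,133,100,6,"pics/s_press1.png",W,s)
L=[];rect(-50,50,-10,10,16);rect(50,135,-8,8,9);W=T(q,L)
crop("top",380,215,100,60,8,"pics/t_knife1.png",W,t);crop("side",360,190,100,50,8,"pics/s_knife1.png",W,s)
np.save("p.npy",p);np.save("q.npy",q)
E
python3 -c "
import cv2,numpy as np
a=cv2.imread('pics/t_press1.png');b=cv2.imread('pics/s_press1.png');b=cv2.copyMakeBorder(b,0,a.shape[0]-b.shape[0],0,0,0)
cv2.imwrite('pics/m1.png',cv2.resize(np.hstack([a,b]),(798,330)))
a=cv2.imread('pics/t_knife1.png');b=cv2.imread('pics/s_knife1.png')
cv2.imwrite('pics/m2.png',cv2.resize(np.vstack([a,b]),(640,480*88//96)))"
```

```text
(1, 1) [0.59029264 0.08919914 1.45430497] [ 0.   1.6  0.1  0.9 -1.9 -1.7 -0.9  0.7 -0.5 -1.6  1.7 -1.1 -1.7 -1.1
  0.6 -0.3]
(1, 0) [0.59179256 0.0879805  1.46566643] [ 0.3  0.6  0.9 -0.  -1.6 -2.  -0.2  0.4]
(0, 1) [0.58813309 0.09124684 1.44301744] [-0.1 -0.7  1.7  0.2 -1.8 -0.4  0.1  0.7]
knife [ 0.52104172 -0.28756336  1.19181089] [-0.8 -0.1  0.8  1.4  1.2 -0.3 -0.4 -0.  -0.5 -0.4] 2.2297167989819293
knife [ 0.5243226  -0.28971467  1.22056442] [ -0.4  -0.    4.8 -10.3  -0.8   7.5  -2.5   6.7   2.9  -8.8] 37.650699067404595
[[368.7 223.7]
 [434.4 198.1]
 [438.7 203. ]
 [402.7 214.1]
 [398.6 209. ]] [[370.2 223.6]
 [434.6 200.2]
 [438.3 204.6]
 [403.3 215.2]
 [400.2 210.2]]
```

View pics/m1.png

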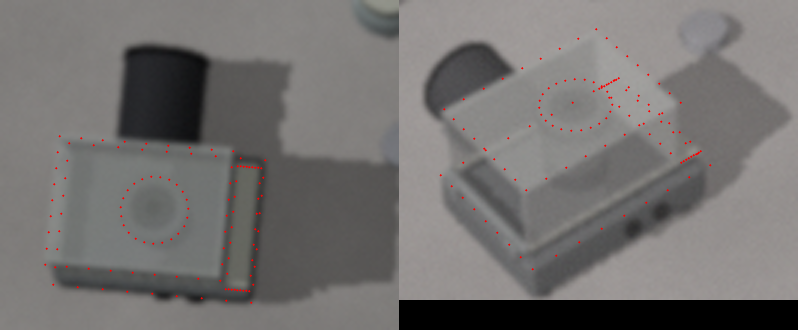

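View pics/m2.png

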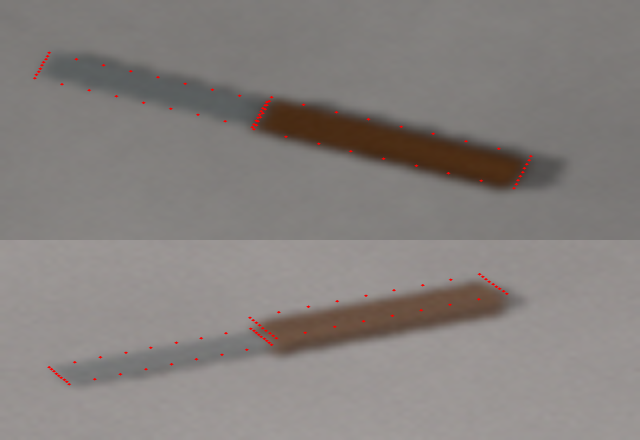

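```bash
python3 - <<'E'
from fit import *
tz=[(466,293),(440,555),(130,282),(95,525)]; sz=[(397,68),(553,212),(100,225),(250,382)]
tp=np.array([px(z,225,150,6) for z in tz]);sp=np.array([px(z,225,210,6) for z in sz])
def f(p):
    x=p[3]
    H=np.array([(-.054,-.048,.108),(-.054,.048,.108),(x,-.048,.108),(x,.048,.108)])
    return np.r_[(proj("top",T(p,H))-tp).ravel(),(proj("side",T(p,H))-sp).ravel()]
s=least_squares(f,[.59,.09,1.455,.07],loss='soft_l1');print(s.x,s.fun.round(1));p=s.x[:3]
K=np.array([(135,0,8),(-50,-10,16),(-50,10,16),(50,10,16),(50,-10,16)])/1000
kt=np.array([px(z,380,215,8) for z in[(58,132),(657,300),(632,378),(320,258),(343,198)]])
ks=np.array([px(z,360,190,8) for z in[(85,272),(600,85),(630,120),(350,205),(325,165)]])
# order check for t: y- side is right of x dir
def fk(q): return np.r_[(proj("top",T(q,K))-kt).ravel(),(proj("side",T(q,K))-ks).ravel()]
s=least_squares(fk,[.52,-.29,1.2],loss='soft_l1');print('knife',s.x,s.fun.round(1));q=s.x
np.save("p.npy",p);np.save("q.npy",q)
for n,uv,z in[("tin",(360,199),.016),("jar",(355,139),.065),("tube",(411,155),.13),("cutter",(332,289),.02),("reel",(169,316),.032)]:
    w=back("top",uv,z);print(n,w.round(3))
e=arm.read_eef_rot();print(R.from_quat(e).as_matrix().round(2))
# feasibility
def tool(yawy): # tool z down, tool y at world angle yawy
    y=np.array([np.cos(yawy),np.sin(yawy),0]);z=np.array([0,0,-1.]);return R.from_matrix(np.c_[np.cross(y,z),y,z]).as_quat()
for k in(0,1):
    for nm,pos,yw in[("k",T(q,[(.015,0,.013)])[0],q[2]),("lever",T(p,[(-.165,0,.05)])[0],p[2]),("lever2",T(p,[(-.08,0,.2)])[0],p[2])]:
        print(k,nm,pos.round(3),arm.ik(list(pos),list(tool(yw+np.pi/2+k*np.pi))))
for a in np.arange(-3,3.1,.5): 
    j=arm.ik([p[0],p[1],.1],list(tool(a)));print(round(a,2),None if j is None else np.round(j,2))
E
```

```text
[0.59035987 0.09046373 1.44860771 0.07182979] [-0.4  1.7 -0.6  1.1 -0.9 -1.7 -0.2  0.6 -0.7 -1.4  1.2 -0.7 -0.9 -1.7
  1.2 -0.8]
knife [ 0.51962959 -0.28711009  1.18695911] [-0.8  0.2  0.6  2.2  1.   0.4 -0.5  0.5 -0.6  0.1 -1.3  0.4  0.2 -1.7
  0.8 -1.2 -0.4 -0.8 -1.3 -0.9]
tin [ 0.648 -0.102  0.016]
jar [ 0.781 -0.093  0.065]
tube [ 0.72 -0.21  0.13]
cutter [ 0.437 -0.03   0.02 ]
reel [0.384 0.346 0.032]
[[ 0.91  0.41 -0.  ]
 [ 0.41 -0.91  0.  ]
 [ 0.   -0.   -1.  ]]
0 k [ 0.525 -0.273  0.013] [-0.39935099  1.29393345  1.3453206   1.86853423 -1.36244074  1.28097556
 -2.11830577]
0 lever [ 0.57  -0.073  0.05 ] [-0.6941247   0.96410718  1.12566508  1.90504896 -1.05282741  1.02253522
 -2.34302573]
0 lever2 [0.581 0.011 0.2  ] [ 0.81001128  0.78560716 -1.30138313  1.75438048  0.80106091  1.25124324
  2.31752719]
1 k [ 0.525 -0.273  0.013] [ 0.82033353  0.73834983 -0.51205178  1.8273836   0.52720998  0.71480074
 -0.37169083]
1 lever [ 0.57  -0.073  0.05 ] [ 0.66357208  0.74122393 -0.77823518  1.85949402  0.69351372  0.83530655
 -0.59609478]
1 lever2 [0.581 0.011 0.2  ] [ 0.63933761  0.5708786  -0.95336771  1.75882793  0.52079187  1.0875989
 -0.61319162]
-3.0 [-0.96  0.88  1.13  1.83 -0.92  1.07 -2.46]
-2.5 [-0.7   0.64  0.68  1.82 -0.52  0.86 -2.27]
-2.0 [ 0.25  0.62 -0.59  1.79  0.44  0.86 -2.55]
-1.5 [ 0.35  0.67 -0.74  1.79  0.56  0.91 -2.14]
-1.0 [ 0.37  0.68 -0.77  1.79  0.58  0.92 -1.66]
-0.5 [ 0.39  0.69 -0.8   1.79  0.61  0.93 -1.18]
0.0 [ 0.42  0.72 -0.86  1.78  0.66  0.95 -0.71]
0.5 [ 0.48  0.76 -0.94  1.78  0.73  0.99 -0.27]
1.0 [ 0.51  0.79 -1.    1.78  0.78  1.02  0.2 ]
1.5 [ 0.54  0.83 -1.06  1.78  0.83  1.05  0.67]
2.0 [ 0.64  1.02 -1.31  1.78  1.06  1.24  1.03]
2.5 [ 0.64  1.02 -1.31  1.78  1.06  1.24  1.53]
3.0 [ 0.64  1.02 -1.31  1.78  1.06  1.24  2.03]
```

```bash
cat >> fit.py <<'E'
def tool(yawy):
    y=np.array([np.cos(yawy),np.sin(yawy),0]);z=np.array([0,0,-1.]);return list(R.from_matrix(np.c_[np.cross(y,z),y,z]).as_quat())
def st(): print("t",round(arm.read_t(),2),"p",np.round(arm.read_tool_pos(),4),"f",np.round(arm.read_ft_force(),2),"w",round(arm.read_width(),4))
p=np.load("p.npy");
import os
q=np.load("q.npy")
GX=.012
E
python3 - <<'E'
from fit import *
o=tool(q[2]-np.pi/2); g=T(q,[(GX,0,.013)])[0]
arm.move_pose(list(g+[0,0,.07]),o);st()
arm.move_straight(list(g),max_speed=.1);st()
arm.move_gripper(.01,60);st()
arm.move_straight(list(g+[0,0,.10]),max_speed=.2);st()
crop("top",360,190,133,90,6,"pics/g1t.png");crop("side",340,130,133,100,6,"pics/g1s.png")
E
```

```text
t 1.72 p [ 0.5237 -0.2784  0.0834] f [ 0.31 -0.26  0.75] w 0.0855
t 2.57 p [ 0.5246 -0.2759  0.0132] f [0.24 0.14 1.23] w 0.085
t 3.18 p [ 0.5246 -0.2762  0.0135] f [-0.91 -0.24  4.  ] w 0.0187
t 3.83 p [ 0.5232 -0.276   0.1122] f [-0.49 -0.13 -1.03] w 0.0184
```

View pics/g1t.png

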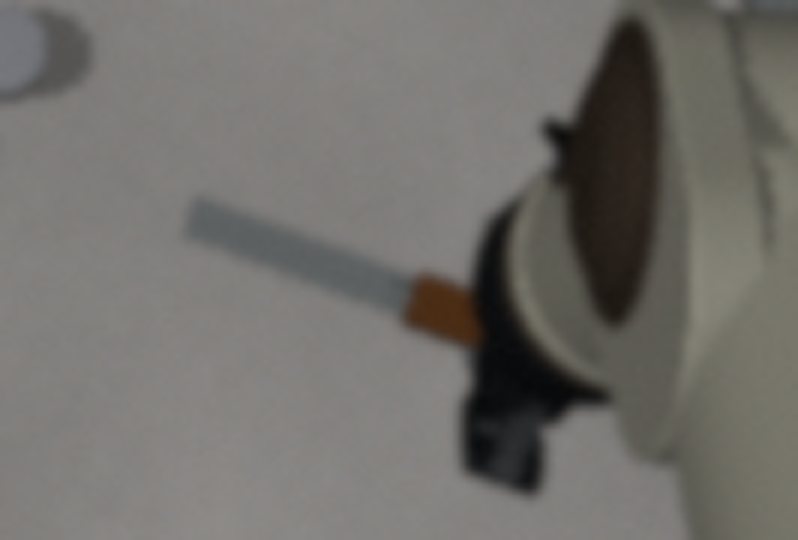

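View pics/g1s.png

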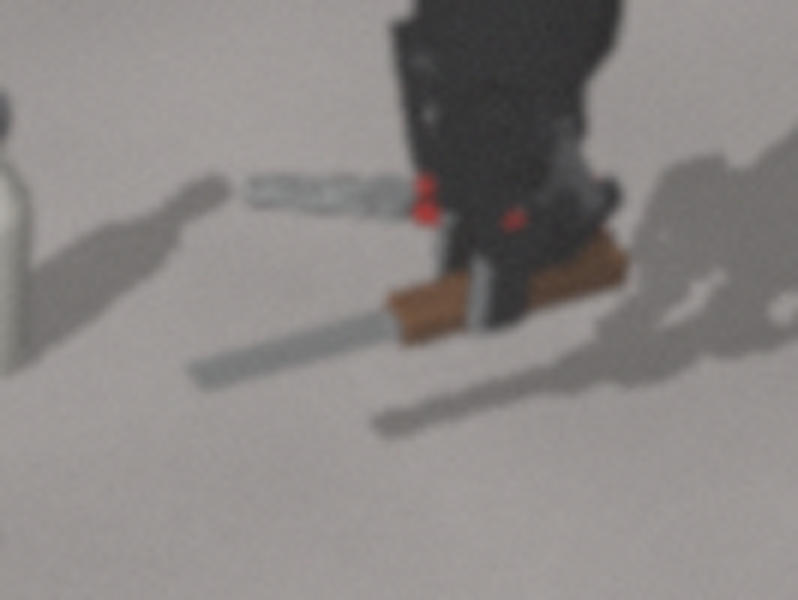

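```bash
python3 - <<'E'
from fit import *
tcp=arm.read_tool_pos();z=tcp[2]-.0135+.008
print("exp",tcp[:2]+.123*np.array([np.cos(q[2]),np.sin(q[2])]),z)
print("top",back("top",px((186,220),360,190,6),z)," side",back("side",px((198,378),340,130,6),z))
# handle front end
print("handle",back("top",px((412,300),360,190,6),z+.008),tcp[:2]+.038*np.array([np.cos(q[2]),np.sin(q[2])]))
o=tool(p[2]-np.pi/2)
j=arm.read_q()
E
```

```text
exp [ 0.56868788 -0.16152799] 0.10563506720015459
top [ 0.56822313 -0.16236278  0.10563507]  side [ 0.56650936 -0.16244155  0.10563507]
handle [ 0.53576543 -0.24160849  0.11363507] [ 0.53685697 -0.24034292]
```

```bash
python3 - <<'E'
from fit import *
o=tool(p[2]-np.pi/2); KT=.122
def tp(tipx,bz): return list(T(p,[(tipx-KT,0,bz-.008+.0135)])[0])
arm.move_pose(tp(-.100,.075),o);st()
arm.move_straight(tp(-.097,.044),max_speed=.12);st()
crop("top",225,150,133,110,6,"pics/l1t.png");crop("side",225,210,133,100,6,"pics/l1s.png")
E
```

```text
t 4.6 p [ 0.5628 -0.1288  0.0794] f [ 0.04 -0.37 -0.4 ] w 0.0187
t 5.01 p [ 0.5629 -0.1278  0.0488] f [ 0.21 -0.64 -1.56] w 0.0182
```

View pics/l1t.png

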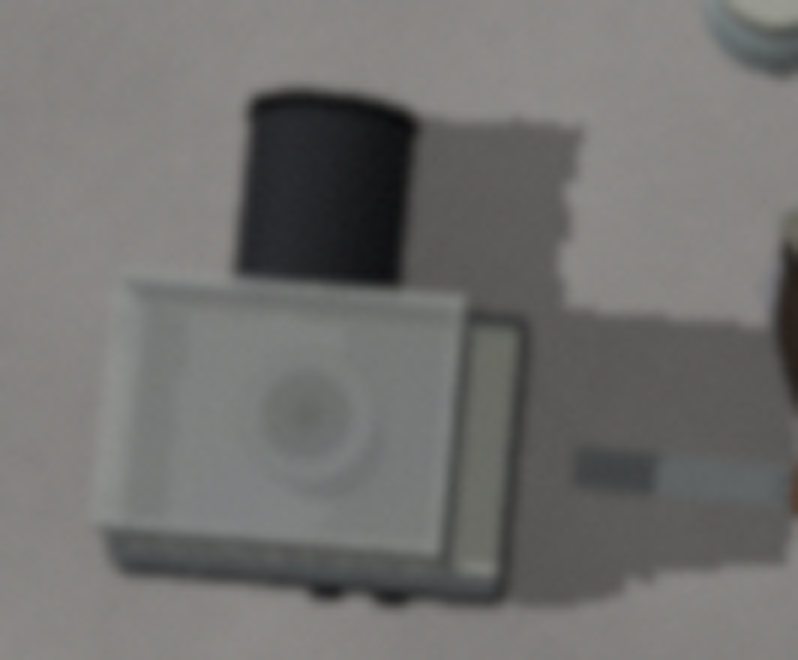

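View pics/l1s.png

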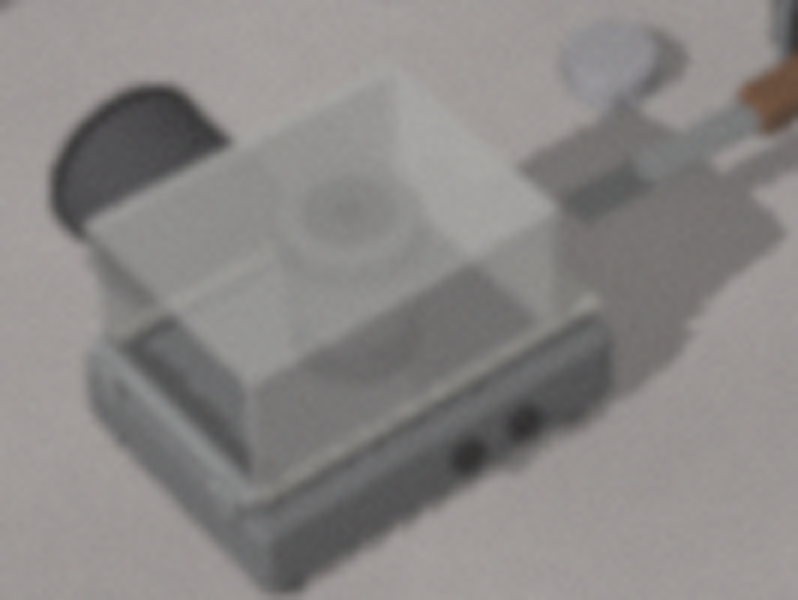

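```bash
python3 - <<'E'
from fit import *
o=tool(p[2]-np.pi/2); KT=.122
def tp(tipx,bz): return list(T(p,[(tipx-KT,0,bz-.008+.0135)])[0])
arm.move_straight(tp(-.047,.0445),max_speed=.1);st()
crop("top",225,150,133,110,6,"pics/l2t.png");crop("side",225,210,133,100,6,"pics/l2s.png")
E
```

```text
t 5.76 p [ 0.5698 -0.0776  0.05  ] f [-0.2  -0.65 -1.31] w 0.0186
```

View pics/l2t.png

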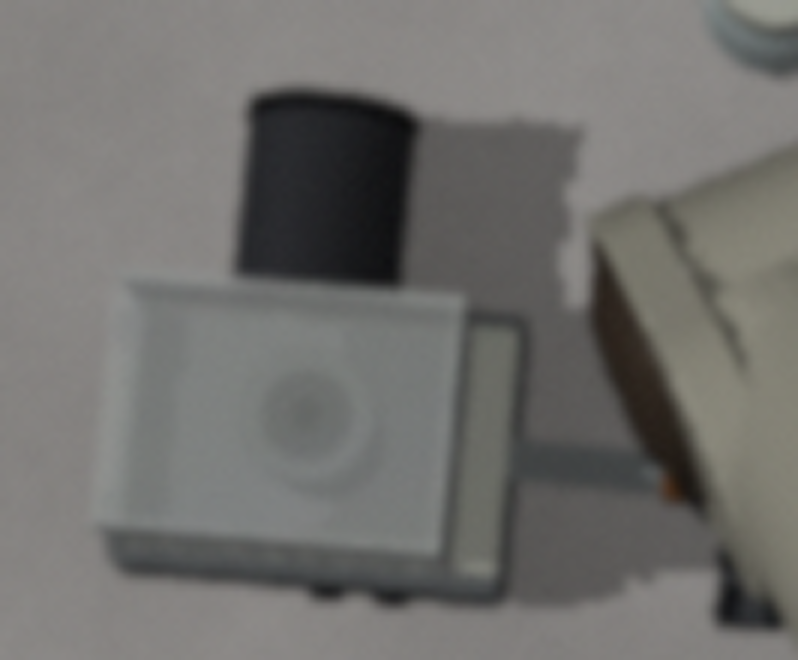

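View pics/l2s.png

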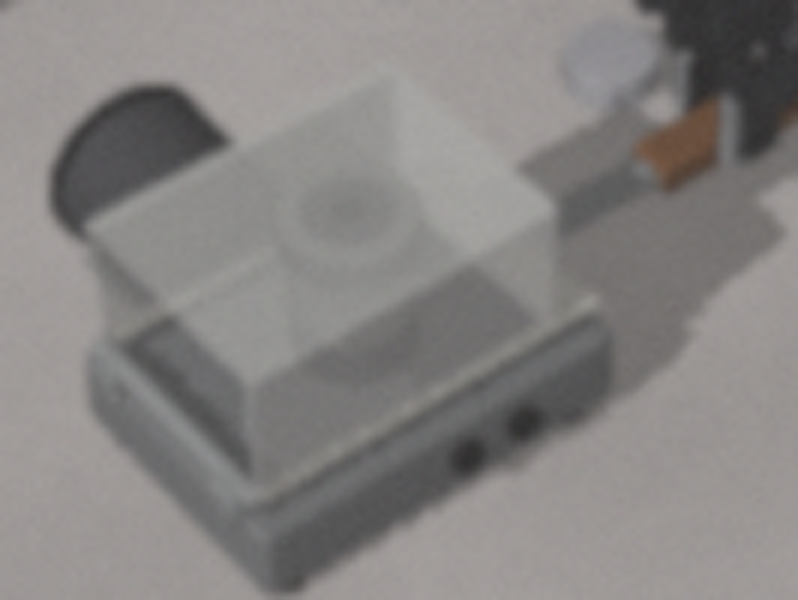

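```bash
python3 - <<'E'
from fit import *
KT=.122
def tp(tipx,bz): return list(T(p,[(tipx-KT,0,bz-.008+.0135)])[0])
def at(th,ov=.007): return tp(.075-.129*np.cos(th)+ov,.048+.129*np.sin(th)-.001)
for th in(.15,.35,.5): arm.move_straight(at(th),max_speed=.12);st()
crop("top",225,150,133,110,6,"pics/l3t.png");crop("side",225,190,133,110,6,"pics/l3s.png")
E
python3 -c "
import cv2,numpy as np
a=cv2.imread('pics/l3t.png');b=cv2.imread('pics/l3s.png')
cv2.imwrite('pics/m3.png',cv2.resize(np.hstack([a,b]),(798,330)))"
```

```text
t 6.19 p [ 0.5708 -0.0764  0.0726] f [-0.07 -0.96 -1.46] w 0.0187
t 6.56 p [ 0.5711 -0.0694  0.0971] f [-0.01 -0.55 -0.7 ] w 0.0184
t 6.87 p [ 0.5722 -0.0612  0.1147] f [-0.24  0.63 -0.98] w 0.018
```

View pics/m3.png

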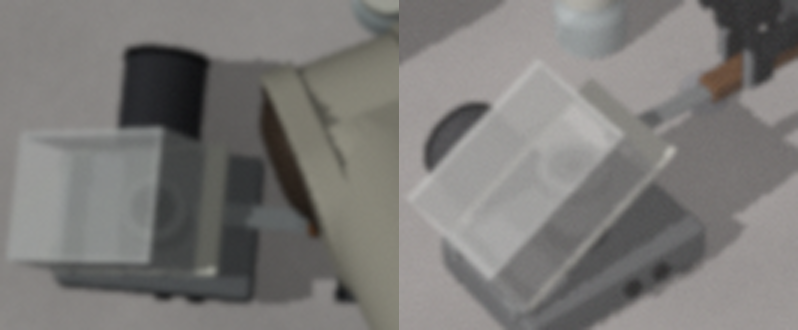

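```bash
python3 - <<'E'
from fit import *
KT=.122
def tp(tipx,bz): return list(T(p,[(tipx-KT,0,bz-.008+.0135)])[0])
def at(th,ov=.008): return tp(.075-.129*np.cos(th)+ov,.048+.129*np.sin(th)-.001)
for th,ov in((.7,.008),(.85,.009),(1.0,.01),(1.13,.011),(1.23,.013)): arm.move_straight(at(th,ov),max_speed=.13)
st();arm.hold(.3)
crop("top",225,150,133,110,6,"pics/l4t.png");crop("side",225,160,133,110,6,"pics/l4s.png")
E
python3 -c "
import cv2,numpy as np
a=cv2.imread('pics/l4t.png');b=cv2.imread('pics/l4s.png')
cv2.imwrite('pics/m4.png',cv2.resize(np.hstack([a,b]),(798,330)))"
```

```text
t 8.48 p [0.581  0.0145 0.1742] f [-0.5  -0.39 -1.3 ] w 0.0186
```

View pics/m4.png

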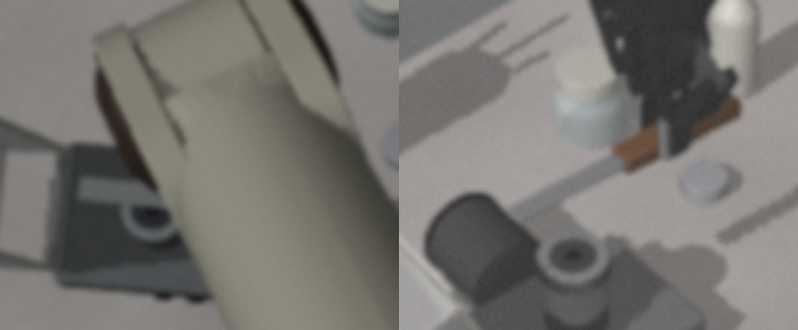

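```bash
python3 - <<'E'
from fit import *
o=tool(q[2]-np.pi/2); g=T(q,[(GX,0,.013)])[0]
arm.move_straight(list(T(p,[(-.20,0,.172)])[0]),max_speed=.25)
arm.move_pose(list(g+[0,0,.06]),o);st()
arm.move_straight(list(g+[0,0,.0035]),max_speed=.1);st()
arm.move_straight(list(g+[0,0,.0008]),max_speed=.03);st()
arm.move_gripper(.05);st()
arm.move_straight(list(g+[0,0,.1]),max_speed=.2)
arm.move_gripper(.085)
st()
# move toward collar standby, out of the way of views
crop("top",360,190,133,90,6,"pics/k1t.png");crop("side",340,130,133,100,6,"pics/k1s.png")
crop("top",200,150,133,110,6,"pics/c1t.png");crop("side",225,190,133,110,6,"pics/c1s.png")
E
python3 -c "
import cv2,numpy as np
a=cv2.imread('pics/k1t.png');b=cv2.imread('pics/k1s.png')[:540]
cv2.imwrite('pics/m5.png',cv2.resize(np.hstack([a,b]),(798,270)))
"
```

```text
t 10.34 p [ 0.5259 -0.2733  0.0739] f [ 0.77  0.34 -0.72] w 0.0186
t 11.06 p [ 0.5243 -0.2758  0.0163] f [-0.37 -0.87 -0.51] w 0.0182
t 11.31 p [ 0.5242 -0.2762  0.014 ] f [-0.26 -0.43 -0.6 ] w 0.0184
t 11.72 p [ 0.5242 -0.276   0.0139] f [-0.01 -0.73  0.96] w 0.0499
t 12.81 p [ 0.5239 -0.2758  0.1124] f [ 0.44 -0.09  0.37] w 0.0851
```

View pics/m5.png

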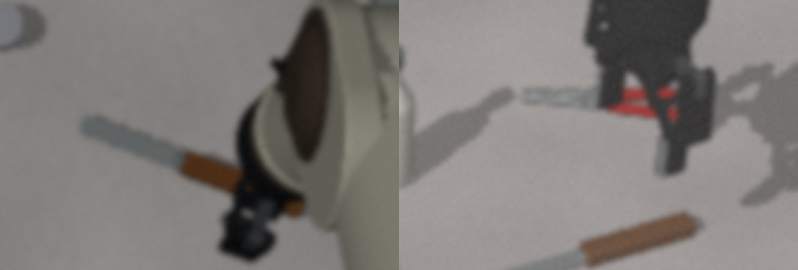

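View pics/c1t.png

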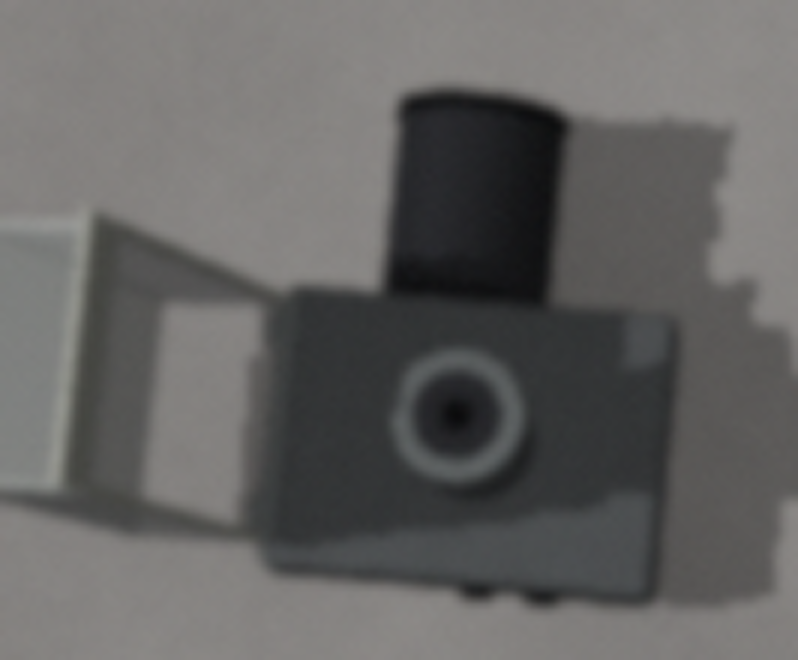

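View pics/c1s.png

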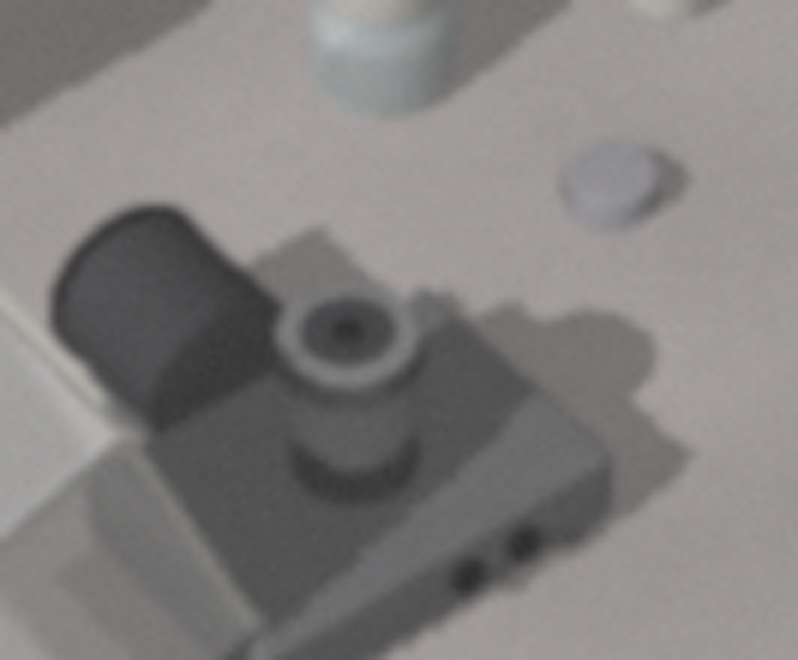

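```bash
python3 - <<'E'
from fit import *
a=back("top",px((458,415),200,150,6),.103);b=back("side",px((348,336),225,190,6),.103);print(a,b)
# diameter check
print(np.linalg.norm(back("top",px((391,415),200,150,6),.103)-back("top",px((525,415),200,150,6),.103)))
c=(a+b)/2;c[2]=0;np.save("c.npy",c);print(c,p)
for yaw in np.arange(-1.6,1.7,.4):
    j=arm.ik([c[0],c[1],.105],tool(yaw));print(round(yaw,1),None if j is None else np.round(j,2))
E
```

```text
[0.5921456 0.0893362 0.103    ] [0.58882392 0.09271401 0.103     ]
0.04944175900355031
[0.59048476 0.09102511 0.        ] [0.59035987 0.09046373 1.44860771]
-1.6 [ 0.09  0.57 -0.38  1.79  0.28  0.83 -2.02]
-1.2 [ 0.16  0.59 -0.47  1.79  0.34  0.85 -1.67]
-0.8 [ 0.22  0.61 -0.56  1.79  0.41  0.87 -1.33]
-0.4 [ 0.28  0.63 -0.65  1.79  0.48  0.89 -0.98]
-0.0 [ 0.34  0.66 -0.73  1.78  0.54  0.91 -0.63]
0.4 [ 0.39  0.69 -0.81  1.78  0.61  0.94 -0.28]
0.8 [ 0.44  0.72 -0.89  1.78  0.67  0.97  0.08]
1.2 [ 0.48  0.76 -0.96  1.78  0.73  1.    0.43]
1.6 [ 0.53  0.81 -1.05  1.78  0.81  1.05  0.78]
```

```bash
python3 - <<'E'
from fit import *
c=np.load("c.npy");o=tool(-.6)
arm.move_straight([.53,-.15,.19],max_speed=.3)
arm.move_pose([c[0],c[1],.15],o);st()
arm.move_straight([c[0],c[1],.0905],max_speed=.12);st()
arm.move_gripper(.04,50);st();print(arm.read_q().round(3),arm.read_ft_torque())
crop("top",200,150,133,110,6,"pics/c2t.png");crop("side",225,170,133,110,6,"pics/c2s.png")
E
python3 -c "
import cv2,numpy as np
a=cv2.imread('pics/c2t.png');b=cv2.imread('pics/c2s.png')
cv2.imwrite('pics/m6.png',cv2.resize(np.hstack([a,b]),(798,330)))
"
```

```text
t 14.64 p [0.5906 0.0882 0.1492] f [ 0.17 -0.   -0.36] w 0.0848
t 15.28 p [0.5908 0.0907 0.0908] f [0.03 0.51 0.04] w 0.0853
t 15.71 p [0.5914 0.091  0.0914] f [ 0.57 -1.12  2.35] w 0.0482
[ 0.266  0.645 -0.622  1.792  0.482  0.859 -1.183] [-0.1207455  -0.20728919 -0.00615187]
```

View pics/m6.png

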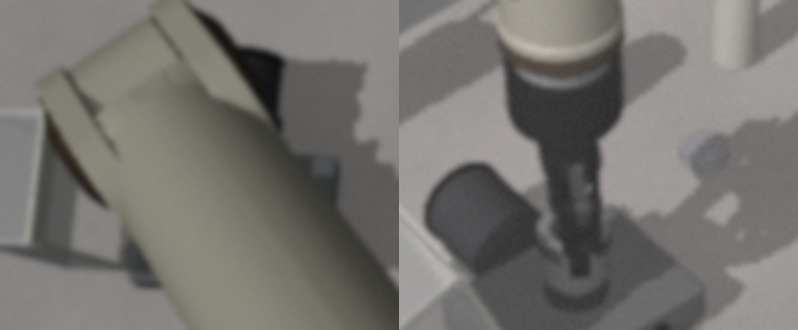

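```bash
python3 - <<'E'
from fit import *
a=arm.read_tool_pos()
cmd=np.array([.5905,.0908,.0905])
for dz in(.002,.0035,.0045):
    arm.move_straight(list(cmd-[0,0,dz]),max_speed=.02);st()
E
```

```text
t 16.06 p [0.5913 0.091  0.0888] f [1.92 0.06 4.01] w 0.0483
t 16.31 p [0.5914 0.0911 0.0887] f [-2.17 -1.47 14.58] w 0.0485
t 16.56 p [0.5914 0.0911 0.0886] f [-3.59 -2.43 21.16] w 0.0484
```

```bash
python3 - <<'E'
from fit import *
cmd=np.array([.5905,.0908,.0905])
arm.move_straight(list(cmd-[0,0,.0032]),max_speed=.02);st()
j=np.array(arm.ik(list(cmd-[0,0,.0034]),list(tool(-.6)))); print(j.round(3))
print(arm.read_q().round(3))
q0=j.copy()
prev=None
for k in range(1,24):
    j[6]=q0[6]+.1*k
    arm.move_joints(list(j))
    f=np.mean([arm.read_ft_force() for _ in range(3)],axis=0);z=arm.read_tool_pos()[2]
    print(k,round(arm.read_t(),2),f.round(1),round(z,4),round(arm.read_ft_torque()[2],3))
    if f[2]<7: break
E
```

```text
t 16.81 p [0.5913 0.091  0.0887] f [-0.69 -0.66 11.73] w 0.0487
[ 0.264  0.651 -0.619  1.794  0.485  0.853 -1.185]
[ 0.264  0.649 -0.62   1.793  0.485  0.855 -1.185]
1 17.06 [-1.  -1.6 12.6] 0.0887 0.083
2 17.31 [ 0.3 -0.6 13.3] 0.0887 0.129
3 17.56 [-0.3 -1.  12.7] 0.0887 0.172
4 17.81 [-0.1  0.1 12.3] 0.0887 0.095
5 18.06 [-0.6 -0.9 12.1] 0.0887 0.142
6 18.31 [-0.8 -0.1 12.5] 0.0887 0.17
7 18.56 [-0.8 -0.4 12.5] 0.0887 0.109
8 18.81 [-0.2 -0.5 12.3] 0.0886 0.092
9 19.06 [-0.4  0.5 10.7] 0.0884 0.1
10 19.31 [ 2.3 -0.2  4.1] 0.0876 -0.009
```

```bash
python3 - <<'E'
from fit import *
cmd=np.array([.5905,.0908,.0905])
j=np.array(arm.read_q())
from fit import tool
j=np.array(arm.ik(list(cmd-[0,0,.0034]),list(tool(-.6))))
j[6]=-1.185+1.07
arm.move_joints(list(j));st()
for dz in(.006,.009,.012,.0145):
    arm.move_straight(list(cmd-[0,0,dz]),max_speed=.03);st();print(arm.read_ft_torque()[2])
    if arm.read_ft_force()[2]>25: break
E
```

```text
t 19.64 p [0.5913 0.0907 0.0871] f [ 4.69 -1.36 -1.22] w 0.0481
t 19.89 p [0.5916 0.0906 0.0849] f [ 4.   -0.44  3.02] w 0.0482
0.4832460136030238
t 20.14 p [0.5916 0.0907 0.0826] f [ 2.59 -0.87  8.11] w 0.0483
0.6198152375362547
t 20.39 p [0.5917 0.0908 0.0802] f [ 1.11 -2.06 12.33] w 0.0484
0.572114134410449
t 20.64 p [0.5918 0.0907 0.0781] f [ 0.07 -1.41 14.78] w 0.0485
0.6269041258615917
```

```bash
python3 - <<'E'
from fit import *
def zt(): return np.round(arm.read_ft_torque()[2],3)
e=R.from_quat(arm.read_eef_rot()).as_matrix()[:,1];print("yaw",np.arctan2(e[1],e[0]))
cmd=np.array([.5905,.0908,.0905])
for d in(.05,.10):
    j=np.array(arm.ik(list(cmd-[0,0,.0145]),tool(-.6)))
    j[6]=-1.185+1.07-d
    arm.move_joints(list(j));st();print(zt(), j.round(3),arm.read_q().round(3))
E
```

```text
yaw 0.3259055769839731
t 20.97 p [0.592  0.0874 0.0775] f [ 2.16 -8.64 11.72] w 0.0483
0.988 [-0.077  0.586 -0.158  1.81   0.127  0.755 -0.165] [-0.077  0.584 -0.154  1.809  0.131  0.757 -0.164]
t 21.26 p [0.5913 0.0882 0.0769] f [ 2.17 -6.53 10.39] w 0.048
0.596 [-0.215  0.58   0.022  1.816 -0.018  0.746 -0.215] [-0.215  0.579  0.026  1.815 -0.016  0.748 -0.215]
```

```bash
python3 - <<'E'
from fit import *
def zt(): return np.round(arm.read_ft_torque()[2],3)
def yaw():
    e=R.from_quat(arm.read_eef_rot()).as_matrix();return np.arctan2(e[1,1],e[0,1]).round(3),e[:,2].round(3)
print(yaw(),zt())
cmd=np.array([.5905,.0908,.0905])
for y in(.37,.42):
  arm.move_straight(list(cmd-[0,0,.0145]),ori=tool(y),max_speed=.03);st();print(yaw(),zt())
E
```

```text
(np.float64(-0.034), array([ 0.001, -0.003, -1.   ])) 0.596
t 21.81 p [0.5917 0.0886 0.0769] f [ 4.04 -4.79  8.18] w 0.0482
(np.float64(0.367), array([ 0.002, -0.001, -1.   ])) -0.099
t 22.06 p [0.592  0.0884 0.0769] f [ 4.51 -4.49  7.85] w 0.0481
(np.float64(0.415), array([ 0.002, -0.001, -1.   ])) -0.495
```

```bash
python3 - <<'E'
from fit import *
def zt(): return np.round(arm.read_ft_torque()[2],3)
cmd=np.array([.5905,.0895,.0905])
for dz in (.0145,.0155,.0165,.0175):
  arm.move_straight(list(cmd-[0,0,dz]),ori=tool(.36),max_speed=.03);st();print(zt())
  if arm.read_ft_force()[2]>25: break
crop("top",200,150,133,110,6,"pics/c3t.png");crop("side",225,190,133,110,6,"pics/c3s.png")
E
```

```text
t 22.31 p [0.5917 0.0883 0.0768] f [ 4.13 -2.12  7.95] w 0.0481
-0.068
t 22.56 p [0.5918 0.0882 0.0766] f [ 1.01 -3.04 14.22] w 0.0479
-0.075
t 22.81 p [0.5919 0.0881 0.0764] f [-0.14 -4.03 20.05] w 0.0481
0.027
t 23.06 p [0.592  0.088  0.0763] f [-2.44 -3.43 26.66] w 0.0481
0.031
```

View pics/c3s.png

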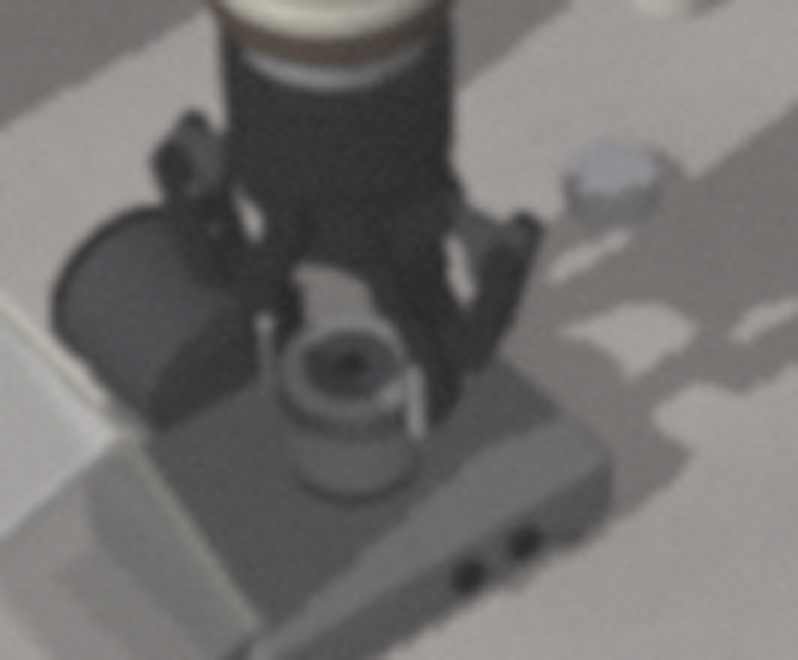

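```bash
python3 - <<'E'
from fit import *
u=proj("side",[(.5905,.091,.103),(.5905,.091,.088)]);print((u-[225,190])*6, "seen 348,336 -> ~350,372")
for n in("side","top"): cv2.imwrite(f"pics/{n}F.png",arm.read_camera(n)[:,:,::-1])
st()
E
python3 -c "
import cv2,numpy as np
a=cv2.imread('pics/sideF.png');b=cv2.imread('pics/topF.png')
cv2.imwrite('pics/mF.png',cv2.resize(np.vstack([a[120:340],b[90:330]]),(800,575)))"
```

```text
[[345.82277172 328.57918469]
 [347.69649109 359.56450605]] seen 348,336 -> ~350,372
t 23.26 p [0.592  0.088  0.0763] f [-2.3  -5.25 25.99] w 0.0481
```

View pics/mF.png

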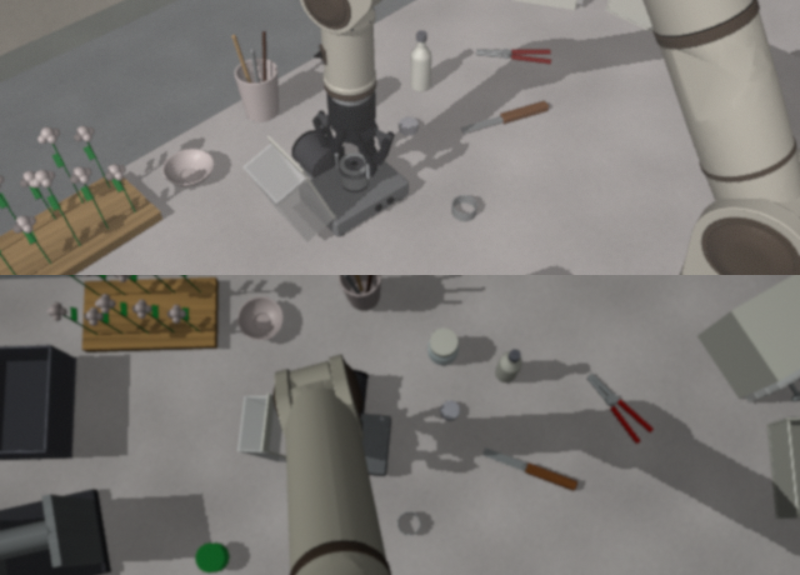

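```bash
python3 - <<'E'
from fit import *
arm.hold(.3);st();arm.finish_job()
E
```

```text
t 23.56 p [0.5919 0.088  0.0763] f [-2.8  -4.38 26.42] w 0.0486
the job is handed in; nothing more can be done
```

The hood is open, the knife is back flat on the table where it lay, and the collar is held pushed home. I handed the job in at 23.6 s; it gives no verdict.

- **Hood:** I levered it up with the blade until it fell right back. The last pictures show it still open.
- **Collar:** Turning it about 1 rad under a light push, I saw the push force fall from 12 N to 4 N as the keyways dropped over the pins. I then pushed it down 15 mm in total to a hard stop. The force rises steeply there; I am holding it with about 26 N.
- **Other things on the table:** The tin, jar, bottle, pliers, cutter and reel look unmoved, judging by eye only.

**Checks that disagreed:**
- **Grip slipped:** While pushing home, I sent a wrong wrist angle (an arm-solution jump), which twisted the grip by about 0.4 rad on the keyed collar, at up to about 1 Nm. I corrected the angle and the twist fell to about 0.03 Nm. The grip now sits about 3 mm off the collar's axis, with about 4 N of side force.
- **Collar drop:** In the side view the collar's drop measured about 36 enlarged pixels, against 31 expected for 15 mm. That is within reading error and still fits fully home.

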